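# Discard a counted culture dish down the chute

### The job

The culture dish on the lit counting stage has been counted. Without lifting it, push it off the open edge of the stage so that it drops down the discard chute and ends up lying on the floor of the bin, then slide the chute cover fully shut. Leave the stack of waiting dishes and the tally counter where they stand.

Things in the scene. Friction and masses are not known exactly. Their poses are not given: they have to be found in the camera images.
- station: Bench-top dish-counting station, fixed to the worktop: white counting stage on its +y side, discard chute and bin on its -y side, 445 mm long in all. Origin on the worktop straight below the middle of the ledge between the two; z up; the dish is pushed along local -y.
- stage_centre (a point): Centre of the lit disc, flush in the flat dark deck of the counting stage, 115 mm above the worktop and 110 mm from the ledge. Axes as the station's. The deck is 170 mm wide (x) and 210 mm long (y); it ends at the ledge. Two guide cheeks standing 11 mm above the deck narrow from 160 mm apart 50 mm before the ledge to 112 mm apart at the ledge.
- ledge (a point): Middle of the ledge, the straight edge where the deck ends and the chute mouth begins, at deck height, 115 mm above the worktop. Axes as the station's. The mouth is level with the deck and 112 mm wide (x). Below it a smooth steel ramp falls at 48 degrees from the ledge to the bin floor; the dish slides down it by itself (friction about 0.2).
- bin_floor (a point): Middle of the flat floor of the bin (yellow pan with clear walls and top), 10 mm above the worktop, 161 mm from the ledge along the station's -y. The floor is 112 mm wide (x) and about 125 mm long (y).
- cover (a joint): Sliding aluminium cover of the chute mouth, in m: 0 = fully shut (its edge meets the ledge), 0.115 = fully open (drawn back over the bin, away from the stage). It starts open by at least 0.095, which is room enough for the dish. It stays where it is left; friction 2 N.
- cover_grip (a point): Centre of the black grip bar on the cover, 60 mm long (station x), 14 mm thick (station y), standing 23 mm above the cover: its top is 11 mm above this point, the cover 12 mm below it. When the cover is shut the bar is 100 mm from the ledge along station -y; it moves along station -y by the joint value.
- dish_centre (a point): Centre (half-way up) of the round cream-coloured culture dish that lies on the counting stage, 90 mm diameter, 15 mm high, about 30 g. z is its axis.
- stack_centre (a point): Centre of the stack of three cream culture dishes still waiting to be counted, about 95 mm across, 45 mm high, standing on the worktop left of the station.
- tally_centre (a point): Centre of the white hand tally counter, 34 x 47 x 49 mm, standing on the worktop right of the station.
Mind the look-alikes: they are no part of the job. What is shaped like the part that bears dish_centre but blue, orange or pink is not meant.

How it is judged:
By the outcome, as a careful person would: the job done as asked, in the order asked, and still so for the second after the job is handed in, with the robot touching nothing.
It also fails if it takes over 53 s, if anything falls off the work surface, if the arm or the gripper's body presses on something with over 40 N, if the wrist force passes 120 N, or if a joint passes its speed limit or range.

### The arm

A 6-joint arm with a two-finger parallel gripper is mounted at the origin on a cart in front of the work surface, level with it; the furniture and walls round the work are solid. World frame = base frame: x ahead of the robot, y to its left, z up, the work surface at z = 0. Lengths are in mm, angles in rad, forces in N, time in s.
With the tool pointing down it reaches from about 275 to 1000 mm from the base axis. Payload 8.4 kg.
Tool frame: the origin (TCP) lies between the finger pads; the fingertips stand r.tips_ahead ahead of it and the grasp point (between the pads) lies 6 mm ahead of it (r.tips_ahead is the distance from the TCP to the fingertips, in mm); z points along the fingers, y is the line along which they close (so a half turn about z gives the same grasp; the last joint's range is limited). The gripper opens to 85 mm and grips with 20 to 120 N. Pads are 22 mm wide; open, the fingers measure 114 mm over their backs; the gripper's body (76 mm by 85 mm) begins 54 mm behind the grasp point. The pads swing forward as they close: fully open they stand 13 mm farther back than shut.
Start: joints at [1.257, 0.353, 1.633, -0, 1.155, -0.002], TCP at [191.731, 594.867, 256.281] pointing down, gripper open.
Joint ranges: [-2.63, 2.63], [-0.92, 2.1], [0.06, 2.66], [-1.3, 4.44], [0, 2.69], [-3.02, 3.02]. Speed limits (rad/s): [2.22, 2.22, 2.79, 3.14, 3.14, 3.14].

### API

Orientations are given as [roll, pitch, yaw] about the fixed x, y, z axes, in that order (R = Rz(yaw) Ry(pitch) Rx(roll)).
In Python, from rig import r gives the robot as it stands.
- The arm moves only by the tool carry_out, never from a script. Its arguments are lists of equal length, an entry for each row: "delta_pos": the shift along the tool's x, y, z in m, a list of three; "rot": the turn, a rotation vector about the tool's x, y, z in degrees, a list of three. A call has 1 to 8 rows; each row is the pose to reach, as a shift and turn from the pose commanded when the call began, along the tool's axes at that moment; what a row does not reach only later rows make up. A row lasts 1/8 s, in which the tool goes at most 62.5 mm and 10.7 degrees, less where a joint would pass 70% of its speed; a pose out of reach is approached as far as the arm can. A call with a gripper value outside its range is refused whole. "claw" is the finger opening in m, from 0 to 0.0854, set as the call begins (left out, the last holds). The fingers move at their own pace and stop on an object; "grip_force" is the grip in N (left out, the last holds). Time passes only in rows, so rows that repeat a pose let the fingers close. It gives the time, the measured TCP pose, the force, the opening and the grip force at its end, in the units of the state.
- r.sense(): the state, without advancing time (a new reading comes with each control period).
- r.grab_frame(name): name is "side" or "top" or "wrist"; returns the picture (420x560x3 uint8, blue, green, red); there is no depth.
- r.camera_info(name): a dict with "fx", "fy", "cx", "cy" (pixels), "distortion" ([k1, k2, p1, p2, k3] as OpenCV has them; the pictures are not rectified), "pose" (4x4, takes a point from camera to world coordinates); the wrist camera has in their place "hand_eye" (4x4, takes a point from camera to tool coordinates, whose origin is the TCP and whose axes are the flange's). Camera axes: x right, y down, z forward; pixel columns grow to the right and rows downward; lengths in mm; the calibration is good to about 2 mm. A picture is of the moment at which its call begins: read the wrist's pose just before it. camera_info takes no time and is no camera call.
- r.sign_off(): hands the job in; it is judged then, once.
Trained networks look in the newest picture that a camera, given by its name, has taken for a name from the list of things; names that differ only in an ending like _2 or _b are one class to them, and where a whole thing is asked for, a point or a joint stands for the part that bears it (a point fixed in the world has none). Each returns a list of dicts, best first, with "p" (0 to 1); they miss things now and then, are a little off and sometimes report something else, mostly with a low value. They report only what shows in the picture. A call takes as long as a camera call. They do not tell look-alikes from the thing itself.
- r.recognise(thing, camera): "box" ([left, top, right, bottom] in pixels, round what is visible of it).
- r.cut_out(thing, camera): "mask" (420x560 bool, what is visible of it) and "box" ([left, top, right, bottom] in pixels, round what is visible of it).
The state is a dict: "clock": time; "qpos": joint angles; "qvel": joint speeds; "joint_efforts": joint torques, N m; "eef_pos": TCP position; "tcp_rot": TCP orientation; "contact_force": force on the tool from outside, world axes, zero at the start; "wrist_torque": the same for the moment, N m; "opening": opening from 0.0 (shut) to 1.0 (fully open); "grasp_force": force on a finger pad.
Only numpy, scipy, OpenCV 4.12 (cv2) and the standard library are available. Lean on these libraries where they do the work, as an engineer would, in place of code of your own. Each camera call takes 0.05 s, during which the arm holds its last target. There are 200 camera calls.

## Working session

There is one attempt and no reset: what is moved stays moved. The work goes in short steps, Python scripts to look and compute and a tool call to move; the robot and the scene stay as the last step left them, time stands still between calls to the robot, and variables do not carry over. Pictures are saved under pics/ and viewed, at most 10 in all, crops included, and the job is handed in when it is done.

Besides the shell and the picture viewer there is one more tool, called after "Call:" as name(argument=value, ...), one argument or row to a line, values as JSON. carry_out: Moves the arm, as the interface text tells. Its arguments: {"type":"object","properties":{"delta_pos":{"type":"array","items":{"type":"array","items":{"type":"number"}}},"rot":{"type":"array","items":{"type":"array","items":{"type":"number"}}},"claw":{"type":"number"},"grip_force":{"type":"number"}},"required":["delta_pos","rot"]}

```bash
mkdir -p pics; cat > h.py <<'E'
import numpy as np, cv2
from scipy.spatial.transform import Rotation as R
from rig import r
def ray(name,uv,s=None):
    c=r.camera_info(name);K=np.array([[c['fx'],0,c['cx']],[0,c['fy'],c['cy']],[0,0,1.]])
    if 'pose' in c: T=np.array(c['pose'])
    else:
        s=s or r.sense();W=np.eye(4);W[:3,:3]=R.from_euler('xyz',s['tcp_rot']).as_matrix();W[:3,3]=s['eef_pos'];T=W@np.array(c['hand_eye'])
    p=cv2.undistortPoints(np.array([[uv]],float),K,np.array(c['distortion'],float))[0,0]
    return T[:3,3],T[:3,:3]@np.array([p[0],p[1],1])
def atz(name,uv,z,s=None):
    o,d=ray(name,uv,s);return o+d*(z-o[2])/d[2]
def proj(name,P,s=None):
    c=r.camera_info(name);K=np.array([[c['fx'],0,c['cx']],[0,c['fy'],c['cy']],[0,0,1.]])
    T=np.linalg.inv(np.array(c['pose']))
    return cv2.projectPoints(np.array(P,float).reshape(-1,1,3),cv2.Rodrigues(T[:3,:3])[0],T[:3,3],K,np.array(c['distortion'],float))[0][:,0]
E
python3 - <<'E'
from h import *
s=r.sense();print({k:np.round(v,3).tolist() for k,v in s.items()},r.tips_ahead)
a=[r.grab_frame(n) for n in('top','side')]
cv2.imwrite('pics/top.png',a[0]);cv2.imwrite('pics/side.png',a[1])
for n in('top','side'):
  for t in('station','cover','cover_grip','dish_centre','stack_centre','tally_centre'):
    for d in r.recognise(t,n)[:4]:print(n,t,round(d['p'],2),np.round(d['box']).tolist())
print(np.round(r.camera_info('top')['pose'],2).tolist(),np.round(r.camera_info('side')['pose'],2).tolist(),np.round(r.camera_info('wrist')['hand_eye'],2).tolist())
E
```

```text
{'clock': 0.0, 'qpos': [1.257, 0.354, 1.634, 0.0, 1.155, -0.002], 'qvel': [-0.0, 0.001, -0.003, 0.001, 0.0, 0.001], 'joint_efforts': [0.002, -60.524, -34.208, 0.0, 0.009, 0.0], 'eef_pos': [191.58, 594.435, 255.556], 'tcp_rot': [-3.14, -0.0, 2.83], 'contact_force': [0.116, 0.191, 0.458], 'wrist_torque': [-0.046, -0.003, -0.003], 'grasp_force': 0.0, 'opening': 1.003} 25.0
top station 0.71 [212.0, 180.0, 364.0, 263.0]
top station 0.2 [317.0, 219.0, 363.0, 261.0]
top cover 0.74 [320.0, 217.0, 363.0, 260.0]
top cover_grip 0.9 [317.0, 221.0, 362.0, 261.0]
top dish_centre 0.94 [234.0, 206.0, 264.0, 234.0]
top dish_centre 0.91 [176.0, 235.0, 209.0, 268.0]
top dish_centre 0.9 [351.0, 164.0, 377.0, 187.0]
top dish_centre 0.73 [317.0, 156.0, 342.0, 185.0]
top stack_centre 0.81 [151.0, 185.0, 182.0, 216.0]
top tally_centre 0.7 [398.0, 242.0, 414.0, 252.0]
top tally_centre 0.63 [209.0, 181.0, 364.0, 266.0]
side station 0.36 [214.0, 150.0, 300.0, 307.0]
side cover 0.76 [220.0, 234.0, 270.0, 282.0]
side cover_grip 0.9 [218.0, 238.0, 269.0, 283.0]
side dish_centre 0.68 [317.0, 251.0, 352.0, 281.0]
side dish_centre 0.66 [318.0, 300.0, 353.0, 319.0]
side dish_centre 0.63 [209.0, 149.0, 234.0, 171.0]
side dish_centre 0.62 [239.0, 158.0, 278.0, 185.0]
side stack_centre 0.65 [258.0, 125.0, 287.0, 153.0]
side tally_centre 0.82 [233.0, 355.0, 254.0, 379.0]
[[-0.0, -1.0, 0.07, 442.74], [-1.0, 0.0, 0.01, -3.57], [-0.01, -0.07, -1.0, 1620.25], [0.0, 0.0, 0.0, 1.0]] [[0.99, -0.08, 0.08, 445.12], [-0.12, -0.74, 0.66, -847.67], [0.0, -0.67, -0.75, 1050.3], [0.0, 0.0, 0.0, 1.0]] [[0.0, -0.96, -0.28, 71.65], [1.0, 0.0, -0.0, 1.48], [0.0, -0.28, 0.96, -117.93], [0.0, 0.0, 0.0, 1.0]]
```

View pics/top.png

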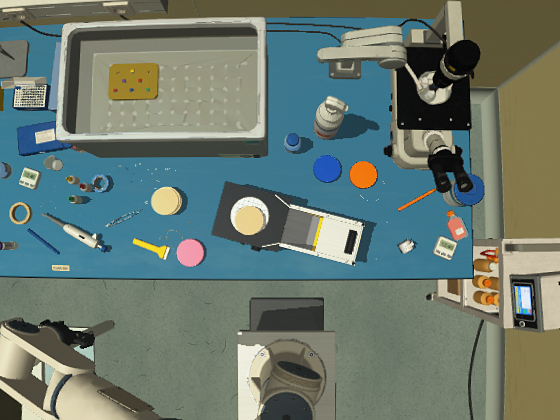

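View pics/side.png

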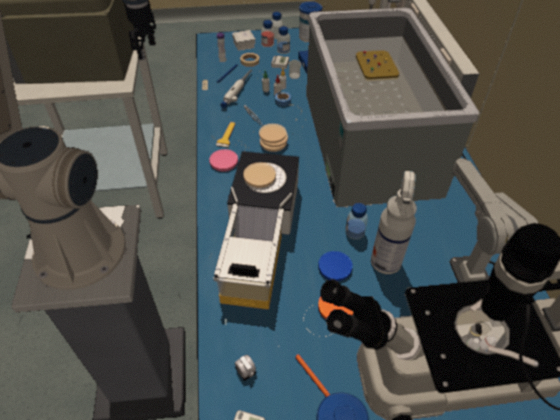

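```bash
python3 - <<'E'
from h import *
a=cv2.imread('pics/top.png')[170:275,200:375];cv2.imwrite('pics/c1.png',cv2.resize(a,None,fx=4.5,fy=4.5,interpolation=cv2.INTER_CUBIC))
g=atz('top',(353.5,242.5),135)
for uv,z in[((227,182),115),((212,235),115),((290,193),115),((277,248),115),((249,219),122.5),((353.5,242.5),135),((166,201),45),((406,247),40)]:print(uv,np.round(atz('top',uv,z),1))
for t,n in(('dish_centre','top'),('cover_grip','top')):
  m=r.cut_out(t,n)
  for d in m[:2]:
    ys,xs=np.nonzero(d['mask']);print(t,d['p'],xs.mean(),ys.mean(),cv2.minAreaRect(np.c_[xs,ys].astype(np.float32)))
E
```

```text
(227, 182) [626.3 180.9 115. ]
(212, 235) [463.9 225.7 115. ]
(290, 193) [592.1 -12.2 115. ]
(277, 248) [424.6  27.4 115. ]
(249, 219) [512.4 112.2 122.5]
(353.5, 242.5) [ 440.9 -202.3  135. ]
(166, 201) [574.  386.8  45. ]
(406, 247) [ 425.8 -384.1   40. ]
dish_centre 0.56 190.31901840490798 252.13803680981596 ((190.50001525878906, 252.50003051757812), (28.284271240234375, 28.284271240234375), 45.0)
dish_centre 0.34 166.2239221140473 200.54659248956884 ((166.5, 200.0), (28.0, 29.0), 90.0)
cover_grip 0.72 337.9628252788104 238.492936802974 ((338.0882568359375, 238.6470947265625), (38.80569839477539, 35.16766357421875), 14.03624439239502)
cover_grip 0.16 286.99750428950244 225.31227577600998 ((287.3010559082031, 227.66497802734375), (146.5681915283203, 59.73689651489258), 14.300277709960938)
```

View pics/c1.png

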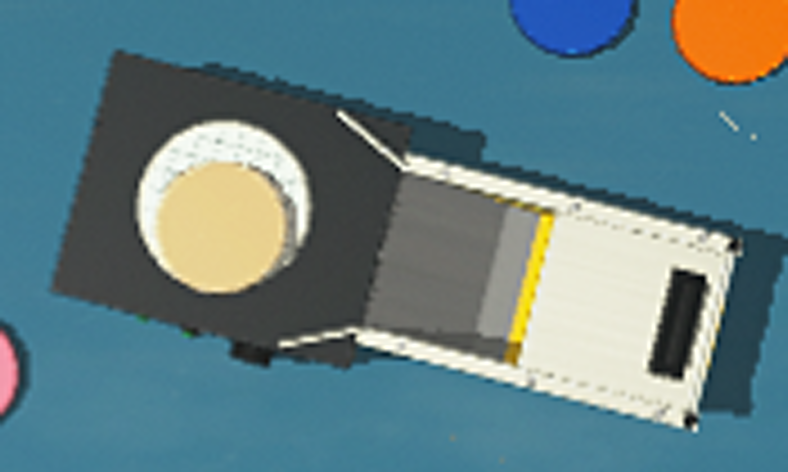

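Crop: the cream dish on the lit disc is at image (249,220). The other dish shapes are pink (190,251), blue (327,168), orange (363,174) and the stack (166,201), none of which are meant. The grip bar is at (350.7,241.8), the ledge middle about (284.7,224.4), and the cover is open.

```bash
cat >> h.py <<'E'
def totool(P,psi_deg,s=None):
    """tool-frame shift (m) and yaw turn for target TCP P, yaw psi"""
    s=s or r.sense();M=R.from_euler('xyz',s['tcp_rot'])
    rv=(M.inv()*R.from_euler('xyz',[np.pi,0,np.deg2rad(psi_deg)])).as_rotvec(degrees=True)
    return np.round(M.inv().apply(np.array(P)-s['eef_pos'])/1000,4).tolist(),np.round(rv,2).tolist()
E
python3 - <<'E'
from h import *
o=np.array([200,170]);f=lambda u,z:atz('top',o+(np.array(u)+.5)/4.5-.5,z)
c=[f(u,115) for u in((115,50),(52,290),(410,125),(352,365))]
print(np.round(c,1))
disc=f((224,206),115);led=(c[2]+c[3])/2;dish=f((221,228),130);grip=f((678,323),141);wall=[f((405,155),126),f((735,240),126),f((360,330),126),f((692,425),126)]
for a,b in((c[2],c[0]),(c[3],c[1]),(led,disc),(grip,led),(wall[1],wall[0]),(wall[3],wall[2])):d=a-b;print('ydir deg',np.degrees(np.arctan2(-d[1],-d[0])),np.linalg.norm(d[:2]))
for a,b in((c[0],c[1]),(c[2],c[3])):d=a-b;print('xdir',np.degrees(np.arctan2(d[1],d[0])))
print('disc',disc,'led',led,'dish',dish,'grip',grip)
yd=np.array([np.cos(np.radians(76)),np.sin(np.radians(76)),0])
P=dish+yd*70;P[2]=220;print(P,totool(P,76))
E
```

```text
[[630.3 186.6 115. ]
 [466.8 228.3 115. ]
 [578.7 -14.4 115. ]
 [416.4  24.9 115. ]]
ydir deg 75.58967995211876 207.552764099785
ydir deg 76.07733836003766 209.51538079703226
ydir deg 76.14783281492119 109.56458407898755
ydir deg 74.88986499433742 204.19421969398653
ydir deg 75.46331439324166 229.1273165695945
ydir deg 73.9550603162696 231.08138061845813
xdir -14.288353314411887
xdir -13.61611165540681
disc [523.75938443 111.63603752 115.        ] led [497.52769841   5.25795363 115.        ] dish [508.18995741 112.44393025 130.        ] grip [ 444.29931174 -191.87656443  141.        ]
[525.1244901  180.36463109 220.        ] ([-0.4445, -0.2923, 0.0363], [0.0, -0.0, 86.14])
```

Call:
carry_out(
  delta_pos=[
    [-0.05, -0.033, 0.004],
    [-0.1, -0.066, 0.008],
    [-0.15, -0.1, 0.012],
    [-0.2, -0.132, 0.016],
    [-0.25, -0.165, 0.02],
    [-0.3, -0.2, 0.024],
    [-0.35, -0.23, 0.028],
    [-0.395, -0.26, 0.032],
  ],
  rot=[
    [0, 0, 10],
    [0, 0, 20],
    [0, 0, 30],
    [0, 0, 40],
    [0, 0, 50],
    [0, 0, 60],
    [0, 0, 70],
    [0, 0, 80],
  ],
  claw=0.055,
)

```text
clock: 1.8
eef_pos: [489.2, 224.6, 224.5]
tcp_rot: [3.141, -0.0, 1.427]
contact_force: [-0.2, 0.0, -0.6]
opening: 0.647
grasp_force: 0.0
```

```bash
python3 - <<'E'
from h import *
s=r.sense();print(s['eef_pos'],s['tcp_rot'],s['opening'],s['qpos'],r.tips_ahead)
print(totool([525,181,220],75.8))
E
```

```text
[489.24373025 224.57090015 224.45084018] [ 3.14086567e+00 -4.53171891e-04  1.42744296e+00] 0.6470481955832951 [ 4.27547008e-01  2.53120441e-01  1.85142972e+00 -1.34244805e-05
  1.03618591e+00  5.70907373e-01] 25.0
([-0.038, 0.0416, 0.0045], [0.04, -0.03, 5.99])
```

Call:
carry_out(
  delta_pos=[
    [-0.02, 0.021, 0.002],
    [-0.038, 0.0416, 0.0045],
    [-0.038, 0.0416, 0.0045],
  ],
  rot=[
    [0, 0, 3],
    [0, 0, 6],
    [0, 0, 6],
  ],
)

```text
clock: 2.17
eef_pos: [524.8, 181.7, 219.7]
tcp_rot: [3.141, 0.0, 1.326]
contact_force: [-0.8, -0.0, -0.6]
opening: 0.641
grasp_force: 0.0
```

```bash
python3 - <<'E'
from h import *
s=r.sense();a=r.grab_frame('wrist');cv2.imwrite('pics/w1.png',a)
print(s['eef_pos'],s['tcp_rot'])
g=a.astype(int);
for d in r.cut_out('dish_centre','wrist')[:3]:
  ys,xs=np.nonzero(d['mask']);b=d['box'];print(d['p'],b,xs.mean(),ys.mean(),atz('wrist',(xs.mean(),ys.mean()),127,s))
  for u in((b[0],(b[1]+b[3])/2),(b[2],(b[1]+b[3])/2)):print(atz('wrist',u,130,s))
E
```

```text
[524.80949892 181.67817141 219.66027743] [3.14139276e+00 1.13710890e-04 1.32645798e+00]
0.76 [100.6, 56.7, 184.9, 147.2] 142.19794429708222 98.43186339522546 [455.1243822  293.51346553 127.        ]
[427.50979139 298.51800396 130.        ]
[483.74590828 283.26444061 130.        ]
0.72 [224.7, 253.2, 333.5, 353.3] 280.5179421669957 302.2867262803391 [508.36626952 117.79417058 127.        ]
[464.66594076 129.59476424 130.        ]
[550.26803408 108.29693524 130.        ]
0.67 [406.5, 345.1, 456.6, 399.5] 423.3752310536044 381.52125693160815 [616.30890414   0.89630258 127.        ]
[600.97213902  20.03165247 130.        ]
[646.50345203   6.4087593  130.        ]
```

View pics/w1.png

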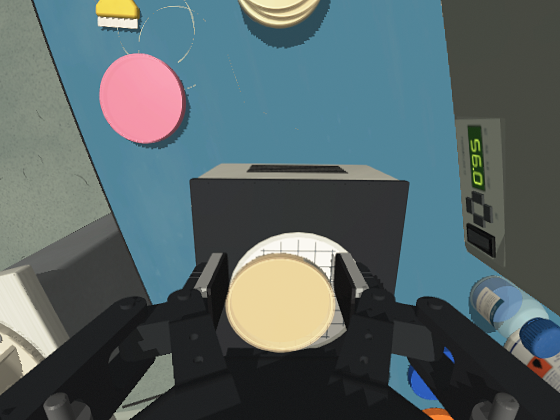

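The cream dish sits at wrist pixel (280,302) on the lit disc, and the fingers are lined up behind it. Triangulation agrees with the top camera. I'll descend behind it.

Call:
carry_out(
  delta_pos=[
    [0, 0.001, 0.035],
    [0, 0.001, 0.06],
    [0, 0.001, 0.07],
    [0, 0.001, 0.0765],
    [0, 0.001, 0.0765],
  ],
  rot=[
    [0, 0, 0],
    [0, 0, 0],
    [0, 0, 0],
    [0, 0, 0],
    [0, 0, 0],
  ],
)

```text
clock: 2.9
eef_pos: [525.0, 183.0, 143.6]
tcp_rot: [3.141, -0.0, 1.329]
contact_force: [-0.3, -0.1, -0.1]
opening: 0.645
grasp_force: 0.0
```

```bash
python3 - <<'E'
from h import *
s=r.sense();print(s['eef_pos'],s['contact_force'])
a=r.grab_frame('wrist');b=r.grab_frame('side')[110:230,180:330]
b=cv2.resize(b,(525,420),interpolation=cv2.INTER_CUBIC);cv2.imwrite('pics/w2.png',np.hstack([a[:,140:415],b]))
E
```

```text
[524.97125099 182.98929406 143.59000962] [-0.27732209 -0.05321037 -0.12495361]
```

View pics/w2.png

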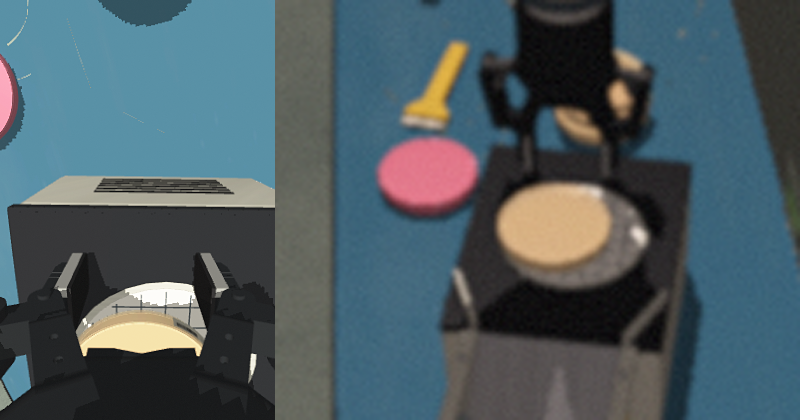

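The fingers stand behind the dish and are centred on it. Now I'll push, steering +16 mm sideways onto the axis.

Call:
carry_out(
  delta_pos=[
    [-0.01, 0, 0],
    [-0.02, 0, 0],
    [-0.027, 0.001, 0],
    [-0.035, 0.003, 0],
    [-0.043, 0.005, 0],
    [-0.051, 0.007, 0],
    [-0.059, 0.009, 0],
    [-0.067, 0.011, 0],
  ],
  rot=[
    [0, 0, 0],
    [0, 0, 0],
    [0, 0, 0],
    [0, 0, 0],
    [0, 0, 0],
    [0, 0, 0],
    [0, 0, 0],
    [0, 0, 0],
  ],
)

```text
clock: 4.0
eef_pos: [519.6, 114.4, 143.3]
tcp_rot: [3.142, -0.0, 1.329]
contact_force: [-0.4, 0.9, 0.3]
opening: 0.646
grasp_force: 0.1
```

```bash
python3 - <<'E'
from h import *
s=r.sense();print(s['eef_pos'],s['contact_force'])
a=r.grab_frame('top')[170:275,200:375];b=r.grab_frame('side')[130:310,190:320]
b=cv2.resize(b,None,fx=2.4,fy=2.4);a=cv2.resize(a,(480,432));print(a.shape,b.shape);b=b[:432];cv2.imwrite('pics/w3.png',np.hstack([a,b]))
E
```

```text
[519.56561593 114.44224149 143.28148698] [-0.39994891  0.90937103  0.25922416]
(432, 480, 3) (432, 312, 3)
```

View pics/w3.png

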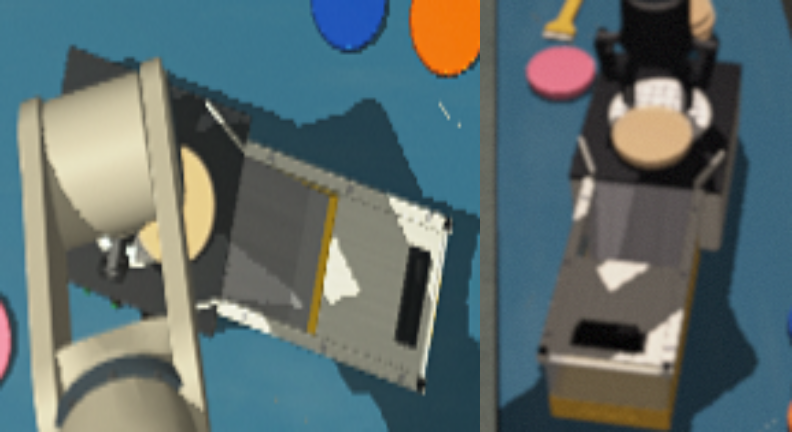

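The dish is moving with the fingers and is nearly centred between the cheeks (side pane about (652,137)). I'll keep pushing.

Call:
carry_out(
  delta_pos=[
    [-0.008, 0.0015, 0],
    [-0.016, 0.003, 0],
    [-0.024, 0.0045, 0],
    [-0.032, 0.005, 0],
    [-0.04, 0.005, 0],
    [-0.048, 0.005, 0],
    [-0.056, 0.005, 0],
    [-0.064, 0.005, 0],
  ],
  rot=[
    [0, 0, 0],
    [0, 0, 0],
    [0, 0, 0],
    [0, 0, 0],
    [0, 0, 0],
    [0, 0, 0],
    [0, 0, 0],
    [0, 0, 0],
  ],
)

```text
clock: 5.1
eef_pos: [508.9, 51.1, 143.3]
tcp_rot: [3.142, -0.0, 1.329]
contact_force: [0.5, -0.1, -0.3]
opening: 0.642
grasp_force: 0.1
```

Call:
carry_out(
  delta_pos=[
    [-0.008, 0, 0],
    [-0.016, 0, 0],
    [-0.024, 0, 0],
    [-0.032, 0, 0],
    [-0.036, 0, 0],
    [-0.036, 0, 0],
  ],
  rot=[
    [0, 0, 0],
    [0, 0, 0],
    [0, 0, 0],
    [0, 0, 0],
    [0, 0, 0],
    [0, 0, 0],
  ],
)

```text
clock: 5.85
eef_pos: [500.4, 16.4, 143.3]
tcp_rot: [3.142, -0.0, 1.328]
contact_force: [-0.0, 1.3, 0.8]
opening: 0.649
grasp_force: 0.0
```

```bash
python3 - <<'E'
from h import *
s=r.sense();print(s['eef_pos'],s['contact_force'])
a=r.grab_frame('top')[170:275,200:375];b=r.grab_frame('side')[130:310,190:320]
b=cv2.resize(b,None,fx=2.4,fy=2.4);a=cv2.resize(a,(480,432));cv2.imwrite('pics/w4.png',np.hstack([a,b]))
E
```

```text
[500.39841289  16.4379668  143.30684665] [-0.01979925  1.28277104  0.77836921]
```

View pics/w4.png

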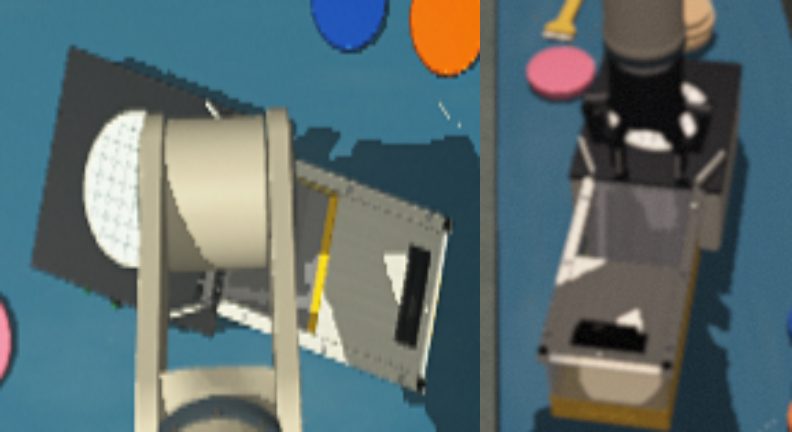

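The dish is off the deck and shows through the clear front wall in the bin (side pane (620,385)). I'll lift and go behind the grip bar.

Call:
carry_out(
  delta_pos=[
    [0, 0, -0.03],
    [0, 0, -0.06],
    [-0.05, 0, -0.06],
    [-0.1, 0, -0.06],
    [-0.15, 0, -0.06],
    [-0.2, 0, -0.06],
    [-0.25, 0, -0.06],
    [-0.253, 0, -0.06],
  ],
  rot=[
    [0, 0, 0],
    [0, 0, 0],
    [0, 0, 0],
    [0, 0, 0],
    [0, 0, 0],
    [0, 0, 0],
    [0, 0, 0],
    [0, 0, 0],
  ],
  claw=0.02,
)

```text
clock: 6.95
eef_pos: [439.3, -231.3, 203.4]
tcp_rot: [3.141, 0.001, 1.326]
contact_force: [0.2, 0.2, -0.1]
opening: 0.237
grasp_force: 0.0
```

```bash
python3 - <<'E'
from h import *
s=r.sense();print(s['eef_pos'],s['tcp_rot'],s['opening'])
a=r.grab_frame('wrist');b=r.grab_frame('side')[190:320,190:300]
b=cv2.resize(b,None,fx=3.23,fy=3.23)[:420,:240+115];cv2.imwrite('pics/w5.png',np.hstack([a[:,60:500],b]))
E
```

```text
[ 439.30438493 -231.3439808   203.39688539] [3.14109038e+00 5.66439885e-04 1.32569491e+00] 0.2365859587029396
```

View pics/w5.png

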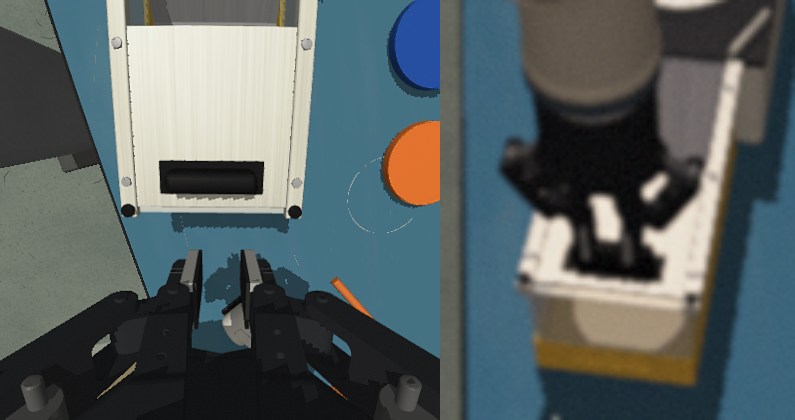

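```bash
python3 - <<'E'
from h import *
L=np.array([497.5,5.3]);t=np.radians(75.8);yd=np.array([np.cos(t),np.sin(t)]);xd=np.array([yd[1],-yd[0]])
f=lambda P:np.round([(P[:2]-L)@xd,(P[:2]-L)@yd],1)
s=r.sense();print('tcp',f(s['eef_pos']))
for n,u,z in(('L top rear',(221,193),143),('R top rear',(324,193),143),('L bot',(221,195),120),('R bot',(324,195),120),('cover L',(187,26),120),('cover R',(357,26),120)):print(n,f(atz('wrist',u,z,s)))
E
```

```text
tcp [   1.4 -241.4]
L top rear [ -36.  -208.7]
R top rear [  27.6 -208.4]
L bot [ -40.8 -215.3]
R bot [  31.1 -215. ]
cover L [ -57.2 -108.7]
cover R [  47.2 -108.4]
```

Call:
carry_out(
  delta_pos=[
    [0, -0.005, 0.02],
    [0, -0.005, 0.038],
    [0, -0.005, 0.0455],
    [-0.0, -0.005, 0.0455],
    [0.008, -0.005, 0.0455],
    [0.016, -0.005, 0.0455],
    [0.024, -0.005, 0.0455],
    [0.034, -0.005, 0.0455],
  ],
  rot=[
    [0, 0, 0],
    [0, 0, 0],
    [0, 0, 0],
    [0, 0, 0],
    [0, 0, 0],
    [0, 0, 0],
    [0, 0, 0],
    [0, 0, 0],
  ],
)

```text
clock: 8.05
eef_pos: [443.6, -194.5, 158.2]
tcp_rot: [3.14, 0.0, 1.329]
contact_force: [0.7, -3.1, 2.0]
opening: 0.233
grasp_force: 1.6
```

Call:
carry_out(
  delta_pos=[
    [0.01, 0.0, 0],
    [0.02, 0.0005, 0],
    [0.03, 0.001, 0],
    [0.04, 0.001, 0],
    [0.05, 0.0015, 0],
    [0.06, 0.002, 0],
    [0.068, 0.002, 0],
    [0.072, 0.002, 0],
  ],
  rot=[
    [0, 0, 0],
    [0, 0, 0],
    [0, 0, 0],
    [0, 0, 0],
    [0, 0, 0],
    [0, 0, 0],
    [0, 0, 0],
    [0, 0, 0],
  ],
)

```text
clock: 9.05
eef_pos: [462.1, -124.5, 157.9]
tcp_rot: [-3.141, -0.0, 1.329]
contact_force: [-2.1, -1.8, 5.8]
opening: 0.233
grasp_force: 3.0
```

```bash
python3 - <<'E'
from h import *
s=r.sense();print(s['eef_pos'],s['contact_force'])
a=r.grab_frame('wrist');b=r.grab_frame('side')[190:320,190:300]
b=cv2.resize(b,None,fx=3.23,fy=3.23)[:420,:240+115];cv2.imwrite('pics/w6.png',np.hstack([a[:,60:500],b]))
E
```

```text
[ 462.13479585 -124.46643688  157.89452826] [-2.06385859 -1.83888782  5.82239982]
```

View pics/w6.png

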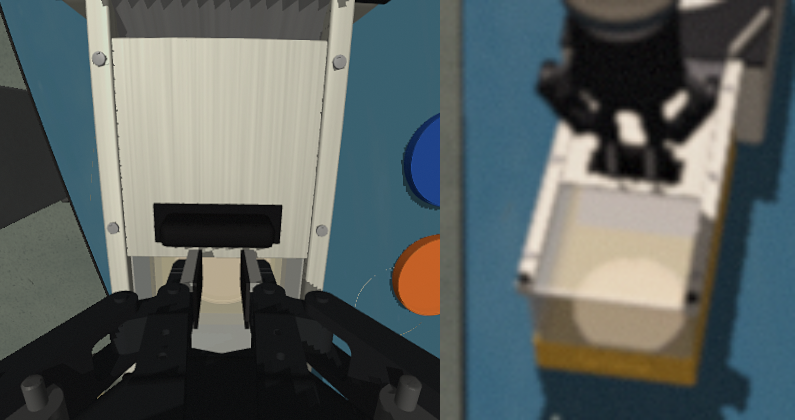

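The cover moves with the fingers, and the dish lies flat on the bin floor (side pane (630,300)). The tips touch the cover lightly, so I'll raise them 2 mm and finish slowly.

Call:
carry_out(
  delta_pos=[
    [0.003, 0, -0.002],
    [0.007, 0, -0.002],
    [0.011, 0, -0.002],
    [0.013, 0, -0.002],
    [0.014, 0, -0.002],
    [0.014, 0, -0.002],
  ],
  rot=[
    [0, 0, 0],
    [0, 0, 0],
    [0, 0, 0],
    [0, 0, 0],
    [0, 0, 0],
    [0, 0, 0],
  ],
)

```text
clock: 9.9
eef_pos: [465.6, -111.6, 159.7]
tcp_rot: [-3.141, -0.0, 1.329]
contact_force: [-0.2, -1.0, 0.2]
opening: 0.234
grasp_force: 0.5
```

Call:
carry_out(
  delta_pos=[
    [0.001, 0, 0],
    [0.002, 0, 0],
    [0.002, 0, 0],
  ],
  rot=[
    [0, 0, 0],
    [0, 0, 0],
    [0, 0, 0],
  ],
)

```text
clock: 10.28
eef_pos: [466.1, -109.7, 159.8]
tcp_rot: [-3.142, -0.0, 1.329]
contact_force: [-1.7, -2.1, 1.3]
opening: 0.234
grasp_force: 0.7
```

Call:
carry_out(
  delta_pos=[
    [0.001, 0, 0],
    [0.001, 0, 0],
  ],
  rot=[
    [0, 0, 0],
    [0, 0, 0],
  ],
)

```text
clock: 10.52
eef_pos: [466.4, -108.8, 159.8]
tcp_rot: [3.142, 0.0, 1.329]
contact_force: [-1.7, -1.4, 0.6]
opening: 0.233
grasp_force: 0.8
```

Not at the stop yet, so I'll keep going in 1 mm steps.

Call:
carry_out(
  delta_pos=[
    [0.001, 0, 0],
    [0.0015, 0, 0],
    [0.0015, 0, 0],
  ],
  rot=[
    [0, 0, 0],
    [0, 0, 0],
    [0, 0, 0],
  ],
)

```text
clock: 10.9
eef_pos: [466.8, -107.3, 159.8]
tcp_rot: [3.141, -0.0, 1.329]
contact_force: [-1.5, -1.6, 0.4]
opening: 0.235
grasp_force: 0.8
```

Call:
carry_out(
  delta_pos=[
    [0.001, 0, 0],
    [0.001, 0, 0],
  ],
  rot=[
    [0, 0, 0],
    [0, 0, 0],
  ],
)

```text
clock: 11.15
eef_pos: [467.1, -106.2, 159.9]
tcp_rot: [3.141, -0.0, 1.329]
contact_force: [-2.1, -0.8, 2.5]
opening: 0.237
grasp_force: 1.1
```

```bash
python3 - <<'E'
from h import *
s=r.sense();print(s['eef_pos'],s['contact_force'])
L=np.array([497.5,5.3]);t=np.radians(75.8);yd=np.array([np.cos(t),np.sin(t)]);print((s['eef_pos'][:2]-L)@yd)
a=r.grab_frame('wrist');cv2.imwrite('pics/w7.png',a[:300])
E
```

```text
[ 467.12229642 -106.22988718  159.88726826] [-2.116931   -0.79738327  2.47214573]
-115.57400555816945
```

View pics/w7.png

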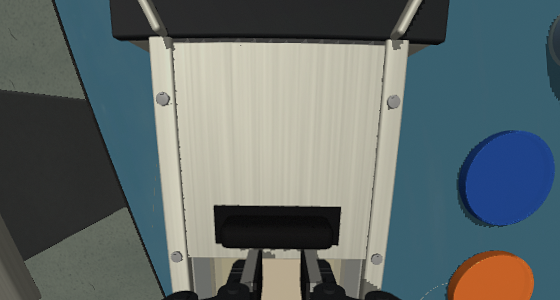

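The cover's leading edge (row 42) is almost at the ledge. A few more small steps.

Call:
carry_out(
  delta_pos=[
    [0.001, 0, -0.0005],
    [0.001, 0, -0.0005],
  ],
  rot=[
    [0, 0, 0],
    [0, 0, 0],
  ],
)

```text
clock: 11.45
eef_pos: [467.3, -105.3, 160.3]
tcp_rot: [3.141, -0.0, 1.329]
contact_force: [0.2, -0.5, -0.4]
opening: 0.236
grasp_force: 0.0
```

Call:
carry_out(
  delta_pos=[
    [0.001, 0, 0],
    [0.001, 0, 0],
  ],
  rot=[
    [0, 0, 0],
    [0, 0, 0],
  ],
)

```text
clock: 11.7
eef_pos: [467.5, -104.3, 160.2]
tcp_rot: [-3.142, -0.0, 1.329]
contact_force: [0.8, 0.6, 0.1]
opening: 0.23
grasp_force: 0.0
```

Call:
carry_out(
  delta_pos=[
    [0.001, 0, 0],
    [0.001, 0, 0],
  ],
  rot=[
    [0, 0, 0],
    [0, 0, 0],
  ],
)

```text
clock: 11.95
eef_pos: [467.7, -103.4, 160.3]
tcp_rot: [3.142, -0.0, 1.329]
contact_force: [0.2, 0.3, 0.4]
opening: 0.235
grasp_force: 0.0
```

The push force vanished once I raised, so the fingers probably slid over the rounded top of the bar. I'll go up and back, and measure by numbers.

Call:
carry_out(
  delta_pos=[
    [0, 0, -0.02],
    [0, 0, -0.035],
    [-0.025, 0, -0.035],
    [-0.05, 0, -0.035],
    [-0.05, 0, -0.035],
  ],
  rot=[
    [0, 0, 0],
    [0, 0, 0],
    [0, 0, 0],
    [0, 0, 0],
    [0, 0, 0],
  ],
)

```text
clock: 12.58
eef_pos: [455.6, -153.0, 195.7]
tcp_rot: [3.141, 0.0, 1.327]
contact_force: [0.9, -0.0, -0.2]
opening: 0.231
grasp_force: 0.0
```

```bash
cat > bar.py <<'E'
from h import *
L=np.array([497.5,5.3]);t=np.radians(75.8);yd=np.array([np.cos(t),np.sin(t)]);xd=np.array([yd[1],-yd[0]])
f=lambda P:np.round([(P[:2]-L)@xd,(P[:2]-L)@yd],1)
s=r.sense();print('tcp',f(s['eef_pos']),s['eef_pos'])
a=r.grab_frame('wrist');cv2.imwrite('pics/x.png',a);g=cv2.cvtColor(a,cv2.COLOR_BGR2GRAY)
n,l,st,_=cv2.connectedComponentsWithStats((g<60).astype(np.uint8))
for q in st[1:]:
  if q[4]>800:
    x,y,w,h,_=q;print(q)
    if y+h<300:print([f(atz('wrist',(x+w/2,v),z,s)) for v in(y,y+h) for z in(119,141)],'width@141',np.ptp([f(atz('wrist',(u,y+h/2),141,s))[0] for u in(x,x+w)]))
print('cols 250,290,330 gray down:',[(v,g[v,[230,290,350]].tolist()) for v in range(0,240,6)])
E
python3 bar.py
```

```text
tcp [  -1.8 -163.7] [ 455.58274649 -152.98169779  195.65722512]
[    0     0   559   420 68526]
[ 523    0   37   68 1266]
[array([157.2, -11.7]), array([139.2, -20.7]), array([164. , -51.4]), array([145.1, -55.9])] width@141 22.900000000000006
[444  82  57  92 817]
[array([118.1, -62.2]), array([104.5, -65.4]), array([ 127.8, -120.5]), array([ 113.1, -117.2])] width@141 34.8
[ 221  120  113   38 4039]
[array([ -4.5, -87.4]), array([ -4.3, -87.8]), array([  -4.4, -111.2]), array([  -4.2, -108.9])] width@141 64.5
cols 250,290,330 gray down: [(0, [229, 221, 215]), (6, [230, 221, 215]), (12, [230, 221, 214]), (18, [230, 221, 213]), (24, [230, 221, 213]), (30, [230, 221, 213]), (36, [228, 221, 213]), (42, [228, 220, 213]), (48, [227, 220, 213]), (54, [227, 221, 211]), (60, [226, 220, 210]), (66, [224, 221, 210]), (72, [223, 221, 209]), (78, [222, 220, 207]), (84, [221, 221, 208]), (90, [219, 220, 206]), (96, [218, 219, 204]), (102, [216, 218, 202]), (108, [215, 217, 199]), (114, [213, 215, 199]), (120, [35, 119, 199]), (126, [32, 30, 198]), (132, [33, 29, 198]), (138, [25, 34, 198]), (144, [19, 23, 197]), (150, [21, 15, 195]), (156, [44, 6, 194]), (162, [198, 154, 191]), (168, [197, 195, 188]), (174, [170, 171, 126]), (180, [170, 193, 125]), (186, [170, 191, 125]), (192, [170, 192, 125]), (198, [169, 191, 125]), (204, [168, 190, 133]), (210, [168, 190, 152]), (216, [168, 191, 156]), (222, [167, 190, 122]), (228, [167, 190, 97]), (234, [168, 190, 90])]
```

Call:
carry_out(
  delta_pos=[
    [0.015, -0.002, 0.015],
    [0.026, -0.002, 0.03],
    [0.026, -0.002, 0.038],
    [0.026, -0.002, 0.041],
    [0.026, -0.002, 0.041],
  ],
  rot=[
    [0, 0, 0],
    [0, 0, 0],
    [0, 0, 0],
    [0, 0, 0],
    [0, 0, 0],
  ],
)

```text
clock: 13.25
eef_pos: [460.0, -126.3, 154.1]
tcp_rot: [-3.141, 0.0, 1.329]
contact_force: [0.2, -0.3, 0.8]
opening: 0.233
grasp_force: 0.0
```

Call:
carry_out(
  delta_pos=[
    [0, 0, 0.001],
    [0, 0, 0.002],
    [0, 0, 0.002],
  ],
  rot=[
    [0, 0, 0],
    [0, 0, 0],
    [0, 0, 0],
  ],
)

```text
clock: 13.62
eef_pos: [460.0, -126.4, 152.4]
tcp_rot: [3.141, 0.0, 1.329]
contact_force: [-0.3, -0.4, -0.4]
opening: 0.234
grasp_force: 0.0
```

Call:
carry_out(
  delta_pos=[
    [0.004, 0, 0],
    [0.008, 0, 0],
    [0.012, 0, 0],
    [0.015, 0, 0],
    [0.015, 0, 0],
  ],
  rot=[
    [0, 0, 0],
    [0, 0, 0],
    [0, 0, 0],
    [0, 0, 0],
    [0, 0, 0],
  ],
)

```text
clock: 14.25
eef_pos: [463.6, -111.4, 152.3]
tcp_rot: [-3.142, -0.0, 1.329]
contact_force: [0.0, -0.2, -0.1]
opening: 0.232
grasp_force: 0.0
```

Call:
carry_out(
  delta_pos=[
    [0.001, 0, 0],
    [0.002, 0, 0],
    [0.002, 0, 0],
  ],
  rot=[
    [0, 0, 0],
    [0, 0, 0],
    [0, 0, 0],
  ],
)

```text
clock: 14.62
eef_pos: [464.1, -109.8, 152.3]
tcp_rot: [3.142, 0.0, 1.329]
contact_force: [-0.0, 0.8, -0.6]
opening: 0.232
grasp_force: 0.0
```

Call:
carry_out(
  delta_pos=[
    [0.001, 0, 0],
    [0.0015, 0, 0],
    [0.0015, 0, 0],
  ],
  rot=[
    [0, 0, 0],
    [0, 0, 0],
    [0, 0, 0],
  ],
)

```text
clock: 15.0
eef_pos: [464.3, -108.6, 152.3]
tcp_rot: [-3.142, 0.001, 1.329]
contact_force: [-1.8, -4.1, 0.4]
opening: 0.23
grasp_force: 2.0
```

Call:
carry_out(
  delta_pos=[
    [0.001, 0, 0],
    [0.001, 0, 0],
  ],
  rot=[
    [0, 0, 0],
    [0, 0, 0],
  ],
)

```text
clock: 15.25
eef_pos: [464.4, -108.4, 152.3]
tcp_rot: [3.142, 0.002, 1.329]
contact_force: [-2.5, -9.9, 0.7]
opening: 0.233
grasp_force: 5.0
```

The force climbs without any motion at y_s = −118, which is exactly the predicted shut position. One last nudge, then clear off.

Call:
carry_out(
  delta_pos=[
    [0.0008, 0, 0],
    [0.0008, 0, 0],
  ],
  rot=[
    [0, 0, 0],
    [0, 0, 0],
  ],
)

```text
clock: 15.5
eef_pos: [464.5, -108.2, 152.4]
tcp_rot: [3.142, 0.003, 1.33]
contact_force: [-3.9, -13.3, 1.3]
opening: 0.236
grasp_force: 7.2
```

Call:
carry_out(
  delta_pos=[
    [-0.006, 0, 0],
    [-0.012, 0, 0],
    [-0.015, 0, -0.02],
    [-0.015, 0, -0.05],
    [-0.06, 0, -0.08],
    [-0.06, 0, -0.08],
  ],
  rot=[
    [0, 0, 0],
    [0, 0, 0],
    [0, 0, 0],
    [0, 0, 0],
    [0, 0, 0],
    [0, 0, 0],
  ],
)

```text
clock: 16.25
eef_pos: [451.4, -166.9, 234.5]
tcp_rot: [3.137, 0.001, 1.327]
contact_force: [-0.3, 0.7, -0.2]
opening: 0.235
grasp_force: 0.0
```

```bash
python3 bar.py | head -8; python3 - <<'E'
from h import *
r.grab_frame('side')
for t in('dish_centre','stack_centre','tally_centre','cover'):
  for d in r.recognise(t,'side')[:5]:print(t,round(d['p'],2),np.round(d['box']).tolist())
E
```

```text
tcp [  -2.4 -178.3] [ 451.4282456  -166.94956816  234.53300632]
[    0     0   560   420 68268]
[ 498    0   49   59 1443]
[array([174. , -11.7]), array([157.3, -20.5]), array([180.4, -52.5]), array([163.1, -57.5])] width@141 36.400000000000006
[542  82  18 107 843]
[array([208. , -67.6]), array([188.1, -71.2]), array([ 228.4, -152.8]), array([ 206.6, -148.3])] width@141 14.900000000000006
[ 230  101   96   33 2939]
[array([ -4.7, -87.5]), array([ -4.6, -89.2]), array([  -4.6, -111.6]), array([  -4.5, -111. ])] width@141 65.9
dish_centre 0.6 [319.0, 251.0, 352.0, 280.0]
dish_centre 0.55 [209.0, 151.0, 218.0, 166.0]
dish_centre 0.49 [317.0, 301.0, 351.0, 320.0]
stack_centre 0.81 [261.0, 125.0, 287.0, 153.0]
stack_centre 0.32 [213.0, 154.0, 295.0, 310.0]
tally_centre 0.56 [235.0, 355.0, 253.0, 377.0]
cover 0.68 [230.0, 207.0, 277.0, 245.0]
cover 0.27 [214.0, 152.0, 298.0, 311.0]
```

```bash
python3 -c "
from rig import r
print(r.sign_off())"
```

```text
the job is handed in; nothing more can be done
None
```

The dish was pushed off the stage and lies on the bin floor, the cover is shut against its stop, the stack and tally counter were not moved, and the job was handed in after about 16 s of robot time; the sign-off returned no verdict.

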